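Cock and fire the bench pin setter

ROBOT

A 7-joint arm with a two-finger parallel gripper is mounted at the origin on the work surface. World frame = base frame: x ahead of the robot, y to its left, z up, the work surface at z = 0. Lengths are in m, angles in rad, forces in N, time in s.
With the tool pointing down it reaches from about 0.35 to 0.775 m from the base axis. Payload 3.1 kg.
Tool frame: the origin (TCP) lies at the very end of the fingers, on their centre line; the grasp point (between the pads) lies 19 mm behind it; z points along the fingers, y is the line along which they close (so a half turn about z gives the same grasp; the last joint's range is limited). The gripper opens to 85 mm and grips with 20 to 120 N. Pads are 22 mm wide; open, the fingers measure 114 mm over their backs; the gripper's body (76 mm by 85 mm) begins 54 mm behind the grasp point. The pads swing forward as they close: fully open they stand 13 mm farther back than shut.
Start: joints at [-1.257, 0.311, 0.014, 1.512, -0.004, 1.319, -0.027], TCP at [0.192, 0.516, 0.231] pointing down, gripper open.
Joint ranges: [-2.7, 2.7], [-0.3, 1.91], [-1.27, 1.3], [0.12, 2.57], [-1.44, 4.58], [0.2, 2.03], [-3.05, 3.05]. Speed limits (rad/s): [2.79, 2.79, 3.14, 3.14, 3.14, 3.14, 3.14].

INTERFACE

Orientations are given as a 3x3 rotation matrix whose columns are the frame's x, y, z axes.
In Python, from workcell import env, get_image, get_calibration, nets gives the robot as it stands. The module is installed in compiled form; this text tells all that it offers.
- The arm moves only by the tool apply_moves, never from a script. Its argument "series" is a list of rows, each a list of 7 numbers: the shift along the tool's x, y, z in mm, then the turn, a rotation vector about the tool's x, y, z in rad, then the opening, from -1 (shut) to 1 (fully open). A call has 1 to 10 rows; each row is the pose to reach, as a shift and turn from the pose commanded when the call began, along the tool's axes at that moment; what a row does not reach only later rows make up. A row lasts 1/8 s, in which the tool goes at most 62.5 mm and 10.7 degrees, less where a joint would pass 70% of its speed; a pose out of reach is approached as far as the arm can. A call with a gripper value outside its range is refused whole. The fingers move at their own pace and stop on an object; the grip force is fixed at half the most. Time passes only in rows, so rows that repeat a pose let the fingers close. It gives the time, the measured TCP pose, the force, the opening and the grip force at its end, in the units of the state.
- env.state(): the state, without advancing time (a new reading comes with each control period).
- get_image(name): name is "side" or "top" or "wrist"; returns (picture, depth): 384x512x3 uint8, red, green, blue; 384x512 float32, m along the optical axis (not along the pixel's ray), 0 where there is no reading.
- get_calibration(name): a dict with "fx", "fy", "cx", "cy" (pixels), "k1" (the pictures are not rectified: a ray, as slopes to the right and down, at radius r is drawn at 1 + k1 r^2 times it, then the intrinsics apply), "R" (3x3) and "t" (3): a world point X has camera coordinates R X + t; the wrist camera has in their place "T_tool_cam" (4x4, takes a point from camera to tool coordinates, whose origin is the TCP and whose axes are the flange's). Camera axes: x right, y down, z forward; pixel columns grow to the right and rows downward; lengths in m; the calibration is good to about 2 mm. A picture is of the moment at which its call begins: read the wrist's pose just before it. get_calibration takes no time and is no camera call.
- env.sign_off(): hands the job in; it is judged then, once.
Trained networks look in the newest picture that a camera, given by its name, has taken for a name from the list of things; names that differ only in an ending like _2 or _b are one class to them, and where a whole thing is asked for, a point or a joint stands for the part that bears it (a point fixed in the world has none). Each returns a list of dicts, best first, with "score" (0 to 1); they miss things now and then, are a little off and sometimes report something else, mostly with a low value. They report only what shows in the picture. A call takes as long as a camera call.
- nets.look_for(camera, thing): "at" ([x, y, z] in m, in the coordinates of the camera as it stood for that picture, good to about 4 mm: the middle of the surface that is visible of it).
The state is a dict: "time": time; "joint_pos": joint angles; "joint_velocities": joint speeds; "joint_efforts": joint torques, N m; "ee_pos": TCP position; "tcp_rot": TCP orientation; "ft_force": force on the tool from outside, world axes, zero at the start; "moment": the same for the moment, N m; "gripper_width": opening from 0.0 (shut) to 1.0 (fully open); "grip_force": force on a finger pad.
Only numpy, scipy, OpenCV 4.12 (cv2) and the standard library are available. Lean on these libraries where they do the work, as an engineer would, in place of code of your own. Each camera call takes 0.05 s, during which the arm holds its last target. There are 200 camera calls.

TASK

Drive the proud steel pin home into the grey spring return drum with the bench pin setter: draw its sprung striker back by the handle until the sear catches, going easy on the rubber buffer behind it, and let go so that it stays cocked by itself. Then, with nothing on the handle, press the trip cap gently to fire it, so that the blow sends the pin in flush. Touch neither pin nor drum, and leave the other things on the bench where they lie.

Things in the scene. Friction and masses are not known exactly. Their poses are not given: they have to be found in the camera images.
- setter: the bench pin setter, fixed, on a dark steel base plate 100 x 335 x 12 mm. Origin on the bench under the rod, near its middle; y axis = firing direction (towards the drum), z up; its place and yaw vary. The rod axis runs along y, 52 mm above the bench. A grey housing, roof 74 mm high, 68 mm wide, covers y = -175 to -75 mm.
- striker: the sprung striker: 16 mm steel rod with a 26 mm hammer head, sliding along the setter's y. Origin on the rod axis under the handle: at rest at y = +22 mm in the setter frame (2.5 mm either way), the hammer face then about 2 mm short of the pin. Drawing it towards -y loads a spring of 0.26 N per mm of draw (no preload, 0.6 N friction).
- handle (a point): middle of the striker's upright handle paddle, 44 mm wide (setter x), 12 mm thick along the travel (y), spanning 73 to 117 mm above the bench; this point is 104 mm above the bench and moves with the striker. Above 75 mm there is 35 mm of free space before and behind it.
- sear (a point): the sear tip, 13 mm below the rod axis in the housing, on the trip plunger. The striker's hidden collar, set differently each time, is caught by it at 26 to 48 mm of draw. Over the last 24 mm the collar slides over it, pushing sear and cap down 5 mm (adds up to 3 N); it clicks up, and 2 to 3 mm on the collar meets the buffer. Caught, the striker eases forward 3 mm or so and the handle goes slack.
- trip: the trip plunger: round steel cap 30 mm across, standing out of the housing roof at y = -120 mm in the setter frame. Origin at the centre of the cap's top, 92 mm above the bench when up. Pressed, it goes down 10 mm to a dead stop against a spring of 3 N rising to 5.5 N (some 2 N more when cocked); the sear lets go after 5 to 6 mm.
- buffer: the black rubber buffer, 50 x 20 x 30 mm, inside the rear of the housing, which stops the collar. Origin at the middle of its front face, y = -141 mm in the setter frame. It gives way under load, pushing back about 4 N per mm of overdraw. It is marred if the striker is rammed into it with more than 10 N (2.5 mm of squeeze).
- drum: the heavy grey spring return drum, 80 mm across and 56 mm long, lying clamped in the setter's saddle with its axis along the setter's y at 52 mm height. Origin as the setter's origin; its near face is at y = +95 mm.
- pin: the 10 mm steel dowel pin in the middle of the drum's near face, standing about 6 to 7 mm proud towards the striker at the start. Origin at the centre of its struck end: at y = +88 to +89 mm in the setter frame when proud, +95 mm when flush. It sits tight (about 6 N), so that only a blow should move it.
- bushing_a: bystander: bronze bushing, 32 mm across, 26 mm high, upright on the bench beside the setter; origin at its underside.
- bushing_b: bystander: a second bronze bushing of the same size; origin at its underside.
- bracket: bystander: rusted steel angle bracket 75 x 45 mm, 61 mm high, on the bench at the robot's side of the setter; origin at its underside.
- cover: bystander: cracked white housing cover 85 x 120 x 30 mm; origin at its underside.

How it is judged:
On the way, in this order (a step that is already met when the one before it is completed fails the run):
1. the striker is drawn at least 25 mm and held by its sear alone, nothing touching it, the pin still proud (y of striker in the frame of setter below -0.003 m and contact force between the fingers and striker below 0.1 N and y of pin in the frame of setter below 0.0905 m), for 0.3 s.
2. fired with nothing on the handle: the pin is driven in to within 1.5 mm of flush (y of pin in the frame of setter above 0.0935 m and contact force between the fingers and striker below 0.1 N), for 0.1 s.
At the end, for the whole second after the job is handed in: the pin is within 1.5 mm of flush with the drum's face, the striker is at rest at its forward place (not drawn by more than 8 mm) and the trip cap is back up (within 3 mm) (y of pin in the frame of setter above 0.0935 m and y of striker in the frame of setter above 0.014 m and linear speed of striker below 0.02 m/s and z of trip in the frame of setter above 0.089 m); the robot touches nothing.
It fails at once if the striker rammed into the rubber buffer with more than 10 N (contact force between striker and buffer above 10 N).
It fails at once if the trip cap pressed with more than 25 N (contact force between anything else and trip above 25 N).
It fails at once if the robot touches the pin or the drum (contact force between any of the arm, the fingers and pin above 0.5 N or contact force between any of the arm, the fingers and drum above 0.5 N).
It fails at once if a bystander moved by more than 20 mm (distance of any of bushing_a, bushing_b, bracket, cover from where it was at the start of the episode above 0.02 m).
It also fails if it takes over 56 s, if anything falls off the work surface, if the arm or the gripper's body presses on something with over 40 N, if the wrist force passes 120 N, or if a joint passes its speed limit or range.

## Working session

There is one attempt and no reset: what is moved stays moved. The work goes in short steps, Python scripts to look and compute and a tool call to move; the robot and the scene stay as the last step left them, time stands still between calls to the robot, and variables do not carry over. Pictures are saved under pics/ and viewed, at most 10 in all, crops included, and the job is handed in when it is done.

Besides the shell and the picture viewer there is one more tool, called as name([rows], argument=value, ...), one row to a line, values as JSON. apply_moves: Moves the arm, as the interface text tells. Its arguments: {"type":"object","properties":{"series":{"type":"array"}},"required":["series"]}

```bash
mkdir -p pics
cat > h.py <<'E'
import numpy as np, cv2
from workcell import env, get_image, get_calibration, nets
def world(cam,p,st=None):
    c=get_calibration(cam); p=np.asarray(p,float)
    if cam=='wrist':
        T=np.array(c['T_tool_cam']); q=p@T[:3,:3].T+T[:3,3]
        return q@np.array(st['tcp_rot']).T+np.array(st['ee_pos'])
    return (p-np.array(c['t']))@np.array(c['R'])
def cloud(cam,d,st=None):
    c=get_calibration(cam); K=np.array([[c['fx'],0,c['cx']],[0,c['fy'],c['cy']],[0,0,1.]])
    v,u=np.mgrid[:d.shape[0],:d.shape[1]]
    n=cv2.undistortPoints(np.stack([u,v],-1).reshape(-1,1,2).astype(float),K,np.array([c['k1'],0,0,0.])).reshape(*d.shape,2)
    P=np.dstack([n*d[...,None],d]); return world(cam,P,st)
E
python3 - <<'E'
from h import *
st=env.state(); print(st['ee_pos'],np.round(st['tcp_rot'],3).tolist())
ims=[]
for cam in('top','side'):
    im,d=get_image(cam); ims.append(im); np.save(f'{cam}.npy',d)
    for n in('setter','handle','trip','drum','pin','striker','bracket','cover','bushing_a'):
        for r in nets.look_for(cam,n)[:2]: print(cam,n,round(r['score'],2),np.round(world(cam,r['at']),3))
cv2.imwrite('pics/a.png',cv2.resize(np.hstack(ims)[...,::-1],(800,300)))
cv2.imwrite('pics/top.png',ims[0][...,::-1])
E
```

```text
[0.19134599 0.51486574 0.2301967 ] [[-0.937, 0.348, -0.001], [0.348, 0.937, -0.002], [-0.0, -0.002, -1.0]]
top setter 0.9 [ 0.524 -0.029  0.031]
top setter 0.19 [ 0.614 -0.057  0.024]
top handle 0.71 [ 0.535 -0.005  0.06 ]
top drum 0.94 [0.584 0.09  0.079]
top pin 0.74 [ 0.538 -0.001  0.057]
top bracket 0.89 [0.451 0.086 0.006]
top cover 0.75 [ 0.433 -0.349  0.029]
side setter 0.93 [ 0.516 -0.063  0.05 ]
side setter 0.69 [ 0.434 -0.358  0.03 ]
side handle 0.61 [ 0.537 -0.008  0.08 ]
side trip 0.44 [ 0.486 -0.132  0.093]
side trip 0.32 [0.593 0.075 0.077]
side drum 0.81 [0.592 0.079 0.071]
side striker 0.66 [ 0.536 -0.006  0.079]
side bracket 0.79 [0.458 0.078 0.006]
side cover 0.88 [ 0.433 -0.354  0.033]
side bushing_a 0.62 [0.651 0.026 0.02 ]
side bushing_a 0.53 [ 0.616 -0.065  0.024]
```

View pics/a.png

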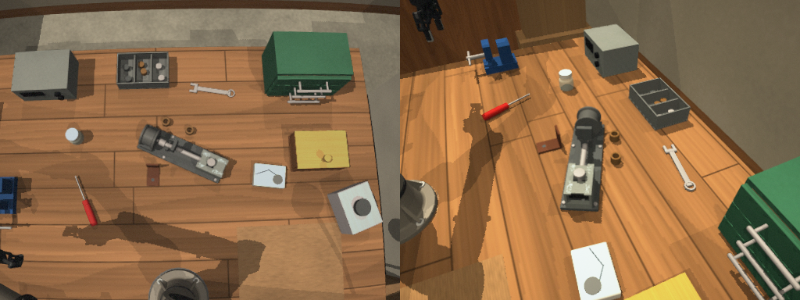

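Run:
```python
from h import *
for cam in('top','side'):
    d=np.load(cam+'.npy'); P=cloud(cam,d)
    m=(d>0)&(abs(P[...,0]-.53)<.2)&(abs(P[...,1])<.25)
    def rep(n,z0,z1,c,r):
        q=P[m&(P[...,2]>z0)&(P[...,2]<z1)&(np.hypot(P[...,0]-c[0],P[...,1]-c[1])<r)]
        if len(q)>4:
            (cx,cy),(w,h),a=cv2.minAreaRect((q[:,:2]*1000).astype(np.float32)); print(cam,n,len(q),np.round(q.mean(0),4),np.round([cx,cy,w,h,a],1),'zmax',q[:,2].max().round(4))
    rep('cap',.085,.098,(.486,-.132),.03)
    rep('paddle',.098,.125,(.537,-.008),.04)
    rep('paddlelow',.08,.125,(.537,-.008),.04)
    rep('roof',.068,.08,(.48,-.125),.09)
    rep('drum',.084,.1,(.59,.085),.06)
    rep('bracket',.03,.08,(.45,.085),.08)
```

```text
top cap 91 [ 0.4812 -0.1256  0.0914] [ 481.3 -125.8   27.6   27.6   43.1] zmax 0.0969
top paddle 84 [0.5413 0.0029 0.1147] [542.3   2.9  11.9  43.1  65.1] zmax 0.1219
top paddlelow 99 [0.5404 0.0028 0.1106] [542.3   2.9  12.   43.1  65.1] zmax 0.1219
top roof 710 [ 0.4785 -0.1306  0.0734] [ 479.6 -129.6  100.1   69.3   64.4] zmax 0.0793
top drum 179 [0.5846 0.0921 0.0876] [583.3  94.9  55.3  52.3  64.4] zmax 0.0952
top bracket 62 [0.4817 0.0875 0.0548] [482.4  86.8  45.6   6.3  87.6] zmax 0.0674
side cap 153 [ 0.482  -0.129   0.0925] [ 482.2 -127.5   27.4   29.1   41. ] zmax 0.0958
side paddle 208 [ 0.5426 -0.0019  0.111 ] [542.8   0.6  13.6  44.2  66.3] zmax 0.1199
side paddlelow 327 [ 0.5422 -0.0025  0.103 ] [5.427e+02 4.000e-01 1.370e+01 4.430e+01 6.720e+01] zmax 0.1199
side roof 1091 [ 0.4788 -0.1382  0.0747] [ 480.8 -131.9  102.7   66.3   64.6] zmax 0.0781
side drum 245 [0.5864 0.0923 0.0878] [586.1  92.7  58.4  48.   62.9] zmax 0.0942
side bracket 77 [0.4836 0.0777 0.0529] [484.6  83.8  46.7   6.2  87.2] zmax 0.0644
```

The pictures show the setter in the middle of the bench. The drum is up-left (150,140 top), the cap is at (207,165), the bushings lie beside it and the bracket is on the robot's side. Cap and paddle come out 142 mm apart, as they should, with the axis at 64.6° and the setter origin at about (0.533, -0.018). I'll shut the gripper and move above a point just in front of the paddle, with tool x along setter y.

apply_moves([
  [-510, -332, 20, 0, 0, 1.658, -1],
  [-510, -332, 20, 0, 0, 1.658, -1],
  [-510, -332, 20, 0, 0, 1.658, -1],
  [-510, -332, 20, 0, 0, 1.658, -1],
  [-510, -332, 20, 0, 0, 1.658, -1],
  [-510, -332, 20, 0, 0, 1.658, -1],
  [-510, -332, 20, 0, 0, 1.658, -1],
  [-510, -332, 20, 0, 0, 1.658, -1],
  [-510, -332, 20, 0, 0, 1.658, -1],
  [-510, -332, 20, 0, 0, 1.658, -1],
])

```text
time: 2.25
ee_pos: [0.5553, 0.0239, 0.2115]
tcp_rot: [[0.431, 0.902, 0.001], [0.902, -0.431, -0.001], [-0.001, 0.001, -1.0]]
ft_force: [0.8, 0.7, 0.7]
gripper_width: -0.001
grip_force: 0.0
```

apply_moves([
  [3, 2, 60, 0, 0, 0, -1],
  [3, 2, 100, 0, 0, 0, -1],
  [3, 2, 121, 0, 0, 0, -1],
  [3, 2, 121, 0, 0, 0, -1],
  [3, 2, 121, 0, 0, 0, -1],
])

```text
time: 2.88
ee_pos: [0.5581, 0.0286, 0.0915]
tcp_rot: [[0.428, 0.904, 0.002], [0.904, -0.428, 0.0], [0.001, 0.002, -1.0]]
ft_force: [0.1, -0.6, 1.1]
gripper_width: 0.002
grip_force: 0.0
```

Run:
```python
from h import *
st=env.state(); p=np.array(st['ee_pos']); u=np.array([.428,.904]); d=p[:2]-[.5331,-.0182]; print(d@u,d@[.904,-.428],p[2],st['ft_force'])
im,_=get_image('wrist'); im2,_=get_image('side')
cv2.imwrite('pics/b.png',np.hstack([cv2.resize(im,(400,300)),cv2.resize(im2[100:300,150:417],(400,300))])[...,::-1])
```

```text
0.053043629351869445 0.0025955907903240823 0.09149586229521711 [ 0.1023079  -0.63326885  1.14150352]
```

View pics/b.png

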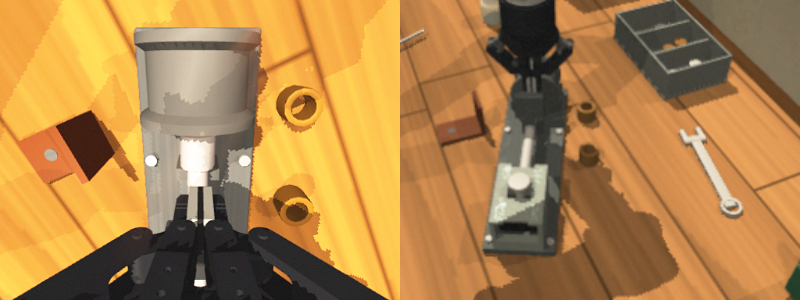

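Wrist view: the fingers stand over the rod in front of the paddle, with the hammer (195,155) and drum (195,80) ahead and clear. Now I'll draw back easily, in measured steps.

apply_moves([
  [-5, -2, 0, 0, 0, 0, -1],
  [-10, -2, 0, 0, 0, 0, -1],
  [-14, -2, 0, 0, 0, 0, -1],
  [-18, -2, 0, 0, 0, 0, -1],
  [-22, -2, 0, 0, 0, 0, -1],
  [-22, -2, 0, 0, 0, 0, -1],
])

```text
time: 3.72
ee_pos: [0.546, 0.0096, 0.0905]
tcp_rot: [[0.429, 0.903, 0.0], [0.903, -0.429, 0.0], [0.001, 0.0, -1.0]]
ft_force: [0.8, 1.5, -0.1]
gripper_width: 0.001
grip_force: 0.6
```

apply_moves([
  [-4, 0, 0, 0, 0, 0, -1],
  [-8, 0, 0, 0, 0, 0, -1],
  [-10, 0, 0, 0, 0, 0, -1],
  [-10, 0, 0, 0, 0, 0, -1],
])

```text
time: 4.22
ee_pos: [0.5423, 0.0019, 0.0905]
tcp_rot: [[0.428, 0.904, 0.002], [0.904, -0.428, 0.002], [0.002, 0.001, -1.0]]
ft_force: [2.8, 4.6, 1.8]
gripper_width: -0.0
grip_force: 2.6
```

apply_moves([
  [-3, 0, 0, 0, 0, 0, -1],
  [-6, 0, 0, 0, 0, 0, -1],
  [-6, 0, 0, 0, 0, 0, -1],
])

```text
time: 4.6
ee_pos: [0.5404, -0.0021, 0.0905]
tcp_rot: [[0.427, 0.904, 0.003], [0.904, -0.427, 0.003], [0.004, 0.001, -1.0]]
ft_force: [2.1, 6.0, 0.7]
gripper_width: -0.001
grip_force: 3.6
```

apply_moves([
  [-2, 0, 0, 0, 0, 0, -1],
  [-2, 0, 0, 0, 0, 0, -1],
])

```text
time: 4.85
ee_pos: [0.5398, -0.0035, 0.0906]
tcp_rot: [[0.427, 0.904, 0.003], [0.904, -0.427, 0.004], [0.005, 0.001, -1.0]]
ft_force: [3.8, 6.1, -0.6]
gripper_width: -0.001
grip_force: 3.9
```

apply_moves([
  [-2, 0, 0, 0, 0, 0, -1],
  [-2, 0, 0, 0, 0, 0, -1],
])

```text
time: 5.1
ee_pos: [0.539, -0.005, 0.0906]
tcp_rot: [[0.426, 0.905, 0.003], [0.905, -0.426, 0.004], [0.005, 0.001, -1.0]]
ft_force: [4.9, 7.0, -0.3]
gripper_width: 0.003
grip_force: 4.2
```

apply_moves([
  [-2, 0, 0, 0, 0, 0, -1],
  [-2, 0, 0, 0, 0, 0, -1],
])

```text
time: 5.35
ee_pos: [0.5384, -0.0065, 0.0906]
tcp_rot: [[0.426, 0.905, 0.004], [0.905, -0.426, 0.004], [0.006, 0.002, -1.0]]
ft_force: [5.1, 7.9, -0.9]
gripper_width: -0.003
grip_force: 4.4
```

apply_moves([
  [-2, 0, 0, 0, 0, 0, -1],
  [-2, 0, 0, 0, 0, 0, -1],
])

```text
time: 5.6
ee_pos: [0.5376, -0.008, 0.0906]
tcp_rot: [[0.426, 0.905, 0.004], [0.905, -0.426, 0.005], [0.006, 0.002, -1.0]]
ft_force: [4.8, 6.7, -1.1]
gripper_width: -0.001
grip_force: 4.6
```

apply_moves([
  [-2, 0, 0, 0, 0, 0, -1],
  [-2, 0, 0, 0, 0, 0, -1],
])

```text
time: 5.85
ee_pos: [0.5371, -0.009, 0.0906]
tcp_rot: [[0.425, 0.905, 0.005], [0.905, -0.425, 0.006], [0.007, 0.002, -1.0]]
ft_force: [5.1, 10.0, -1.3]
gripper_width: 0.004
grip_force: 5.2
```

apply_moves([
  [-1, 0, 0, 0, 0, 0, -1],
  [-1, 0, 0, 0, 0, 0, -1],
])

```text
time: 6.1
ee_pos: [0.5367, -0.0098, 0.0906]
tcp_rot: [[0.425, 0.905, 0.005], [0.905, -0.425, 0.006], [0.007, 0.002, -1.0]]
ft_force: [5.5, 9.2, -1.6]
gripper_width: 0.0
grip_force: 5.3
```

apply_moves([
  [-1, 0, 0, 0, 0, 0, -1],
  [-1, 0, 0, 0, 0, 0, -1],
])

```text
time: 6.35
ee_pos: [0.536, -0.0114, 0.0906]
tcp_rot: [[0.426, 0.905, 0.004], [0.905, -0.426, 0.005], [0.006, 0.002, -1.0]]
ft_force: [4.4, 8.5, -1.4]
gripper_width: -0.004
grip_force: 4.8
```

Force dropped and the arm jumped forward on the last step, which looks like the click. I'll ease off and see whether the handle goes slack.

apply_moves([
  [2, 0, 0, 0, 0, 0, -1],
  [4, 0, 0, 0, 0, 0, -1],
  [6, 0, 0, 0, 0, 0, -1],
  [6, 0, 0, 0, 0, 0, -1],
])

```text
time: 6.85
ee_pos: [0.5378, -0.0076, 0.0905]
tcp_rot: [[0.427, 0.904, 0.003], [0.904, -0.427, 0.003], [0.004, 0.001, -1.0]]
ft_force: [3.5, 6.4, -0.5]
gripper_width: -0.0
grip_force: 3.6
```

apply_moves([
  [4, 0, 0, 0, 0, 0, -1],
  [8, 0, 0, 0, 0, 0, -1],
  [8, 0, 0, 0, 0, 0, -1],
])

```text
time: 7.22
ee_pos: [0.5408, -0.0012, 0.0905]
tcp_rot: [[0.427, 0.904, 0.002], [0.904, -0.427, 0.002], [0.003, 0.001, -1.0]]
ft_force: [2.0, 4.5, -0.2]
gripper_width: -0.001
grip_force: 3.1
```

Still loaded, so it isn't caught yet. I'll go back and deeper, watching the cap height as well.

apply_moves([
  [-5, 0, 0, 0, 0, 0, -1],
  [-10, 0, 0, 0, 0, 0, -1],
  [-13, 0, 0, 0, 0, 0, -1],
  [-14, 0, 0, 0, 0, 0, -1],
  [-14, 0, 0, 0, 0, 0, -1],
])

```text
time: 7.85
ee_pos: [0.5357, -0.0119, 0.0906]
tcp_rot: [[0.426, 0.905, 0.004], [0.905, -0.426, 0.004], [0.006, 0.001, -1.0]]
ft_force: [5.3, 8.5, -0.7]
gripper_width: 0.001
grip_force: 4.7
```

```bash
cat > cap.py <<'E'
from h import *
st=env.state(); p=np.array(st['ee_pos']); u=np.array([.428,.904]); y=(p[:2]-[.5331,-.0182])@u
z=[]
for d in [np.load('side.npy'),get_image('side')[1],get_image('side')[1]]:
    P=cloud('side',d); r=np.hypot(P[...,0]-.482,P[...,1]+.127)
    z.append(np.median(P[(r<.009)&(d>0)&(P[...,2]>.078)][:,2]))
print('y',y*1e3,'cap z',np.round(z,4),'grip',st['grip_force'],'f',np.array(st['ft_force'][:2])@u)
E
python3 cap.py
```

```text
y 6.858588656376523 cap z [0.093  0.0878 0.0881] grip 4.7430469840765 f 9.902522866147017
```

The cap is 5 mm down, so the collar is riding on the sear. I'll carry on.

apply_moves([
  [-2, 0, 0, 0, 0, 0, -1],
  [-2, 0, 0, 0, 0, 0, -1],
])

```text
time: 8.2
ee_pos: [0.5351, -0.0133, 0.0906]
tcp_rot: [[0.426, 0.905, 0.004], [0.905, -0.426, 0.005], [0.006, 0.002, -1.0]]
ft_force: [5.1, 7.5, -1.2]
gripper_width: 0.006
grip_force: 5.0
```

apply_moves([
  [-1.5, 0, 0, 0, 0, 0, -1],
  [-1.5, 0, 0, 0, 0, 0, -1],
])

```text
time: 8.45
ee_pos: [0.5346, -0.0144, 0.0906]
tcp_rot: [[0.426, 0.905, 0.004], [0.905, -0.426, 0.005], [0.007, 0.002, -1.0]]
ft_force: [6.5, 9.2, -0.6]
gripper_width: 0.003
grip_force: 5.2
```

```bash
python3 cap.py
```

```text
y 4.102519122849065 cap z [0.093  0.0878 0.088 ] grip 5.2308473736047745 f 11.131074624711365
```

apply_moves([
  [-1.5, 0, 0, 0, 0, 0, -1],
  [-1.5, 0, 0, 0, 0, 0, -1],
])

```text
time: 8.8
ee_pos: [0.534, -0.0156, 0.0906]
tcp_rot: [[0.426, 0.905, 0.004], [0.905, -0.426, 0.005], [0.007, 0.002, -1.0]]
ft_force: [5.5, 8.7, -0.3]
gripper_width: -0.001
grip_force: 5.4
```

apply_moves([
  [-1.5, 0, 0, 0, 0, 0, -1],
  [-1.5, 0, 0, 0, 0, 0, -1],
])

```text
time: 9.05
ee_pos: [0.5333, -0.0169, 0.0906]
tcp_rot: [[0.426, 0.905, 0.004], [0.905, -0.426, 0.005], [0.007, 0.002, -1.0]]
ft_force: [5.9, 8.2, -1.8]
gripper_width: 0.001
grip_force: 5.3
```

```bash
python3 cap.py
```

```text
y 1.3003193947955547 cap z [0.093  0.0879 0.088 ] grip 5.347223058342934 f 9.953086166792048
```

apply_moves([
  [-1.5, 0, 0, 0, 0, 0, -1],
  [-1.5, 0, 0, 0, 0, 0, -1],
])

```text
time: 9.4
ee_pos: [0.5328, -0.0181, 0.0906]
tcp_rot: [[0.426, 0.905, 0.004], [0.905, -0.426, 0.006], [0.007, 0.002, -1.0]]
ft_force: [5.9, 9.2, -0.9]
gripper_width: -0.002
grip_force: 5.5
```

```bash
python3 cap.py
```

```text
y -0.06962206540795322 cap z [0.093  0.0883 0.0883] grip 5.467666313052177 f 10.855264123904693
```

apply_moves([
  [-1.5, 0, 0, 0, 0, 0, -1],
  [-1.5, 0, 0, 0, 0, 0, -1],
])

```text
time: 9.75
ee_pos: [0.532, -0.0198, 0.0906]
tcp_rot: [[0.426, 0.905, 0.004], [0.905, -0.426, 0.005], [0.006, 0.001, -1.0]]
ft_force: [5.6, 9.3, -1.0]
gripper_width: 0.001
grip_force: 5.2
```

apply_moves([
  [-1.5, 0, 0, 0, 0, 0, -1],
  [-1.5, 0, 0, 0, 0, 0, -1],
])

```text
time: 10.0
ee_pos: [0.5315, -0.0209, 0.0906]
tcp_rot: [[0.426, 0.905, 0.004], [0.905, -0.426, 0.006], [0.007, 0.002, -1.0]]
ft_force: [6.5, 9.6, -1.2]
gripper_width: 0.001
grip_force: 5.4
```

```bash
python3 cap.py
```

```text
y -3.136994827690829 cap z [0.093  0.0933 0.0929] grip 5.379990711808205 f 11.43819941482523
```

The cap is back up at 93 mm, so the sear has clicked. I'll ease off.

apply_moves([
  [2, 0, 0, 0, 0, 0, -1],
  [4, 0, 0, 0, 0, 0, -1],
  [6, 0, 0, 0, 0, 0, -1],
  [8, 0, 0, 0, 0, 0, -1],
  [12, 0, 0, 0, 0, 0, -1],
  [12, 0, 0, 0, 0, 0, -1],
])

```text
time: 10.85
ee_pos: [0.5333, -0.0162, 0.0898]
tcp_rot: [[0.43, 0.903, -0.002], [0.903, -0.43, -0.002], [-0.002, -0.001, -1.0]]
ft_force: [0.2, 0.1, -0.8]
gripper_width: -0.002
grip_force: 0.0
```

```bash
python3 cap.py
```

```text
y 1.878284098009419 cap z [0.093  0.0928 0.0929] grip 0.0 f 0.18384478460464948
```

Slack and held. Next I'll back away, rise, go over to the cap and stop above it.

apply_moves([
  [8, 0, 0, 0, 0, 0, -1],
  [8, 0, -40, 0, 0, 0, -1],
  [8, 0, -80, 0, 0, 0, -1],
  [-40, 1, -80, 0, 0, 0, -1],
  [-90, 1, -80, 0, 0, 0, -1],
  [-122, 1, -80, 0, 0, 0, -1],
  [-122, 1, -50, 0, 0, 0, -1],
  [-122, 1, -15, 0, 0, 0, -1],
  [-122, 1, -15, 0, 0, 0, -1],
  [-122, 1, -15, 0, 0, 0, -1],
])

```text
time: 12.2
ee_pos: [0.4838, -0.1256, 0.1063]
tcp_rot: [[0.428, 0.904, 0.001], [0.904, -0.428, -0.001], [0.0, 0.002, -1.0]]
ft_force: [-0.3, -0.5, 0.6]
gripper_width: -0.002
grip_force: 0.0
```

Run:
```python
from h import *
st=env.state();p=np.array(st['ee_pos']);d=p[:2]-[.5331,-.0182];print(d@[.428,.904],d@[.904,-.428],p[2])
im2,dd=get_image('side'); P=cloud('side',dd)
q=P[(P[...,2]>.1)&(P[...,2]<.122)&(np.hypot(P[...,0]-.527,P[...,1]+.03)<.05)]
print('paddle y',((q[:,:2]-[.5331,-.0182])@[.428,.904]).mean(),len(q))
cv2.imwrite('pics/c.png',cv2.resize(im2[100:300,150:417],(800,600))[...,::-1])
```

```text
-0.11821709022578435 0.0014321018337339203 0.10630805286961746
paddle y nan 0<stdin>:5: RuntimeWarning: Mean of empty slice.
  ret = ret.dtype.type(ret / rcount)
```

View pics/c.png

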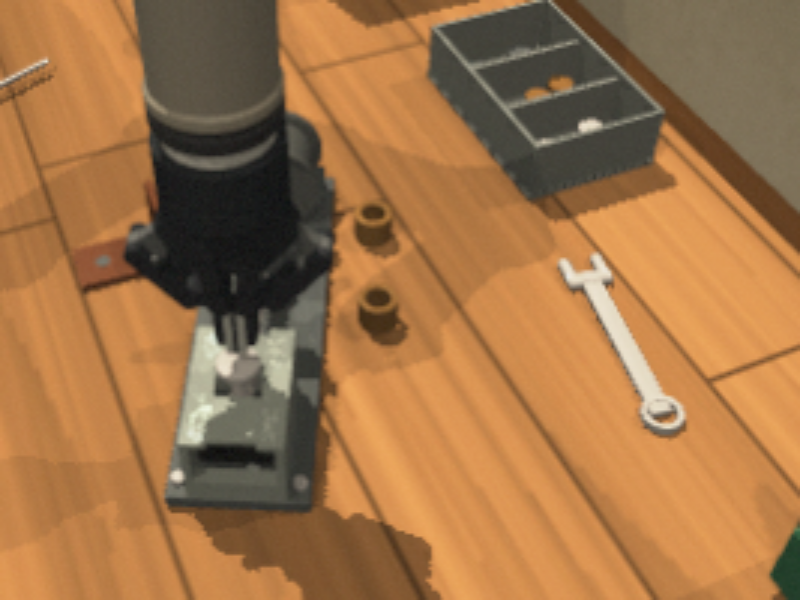

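The shut fingers stand right over the cap (240,355). The arm hides the paddle. Now I'll press gently.

apply_moves([
  [-2, -1, 8, 0, 0, 0, -1],
  [-2, -1, 13, 0, 0, 0, -1],
  [-2, -1, 15, 0, 0, 0, -1],
  [-2, -1, 17, 0, 0, 0, -1],
  [-2, -1, 18, 0, 0, 0, -1],
  [-2, -1, 18, 0, 0, 0, -1],
])

```text
time: 13.0
ee_pos: [0.4812, -0.127, 0.0884]
tcp_rot: [[0.429, 0.903, 0.0], [0.903, -0.429, 0.001], [0.001, 0.0, -1.0]]
ft_force: [-2.1, 0.4, 7.4]
gripper_width: -0.004
grip_force: 3.7
```

apply_moves([
  [0, 0, 1.5, 0, 0, 0, -1],
  [0, 0, 3, 0, 0, 0, -1],
  [0, 0, 3, 0, 0, 0, -1],
])

```text
time: 13.38
ee_pos: [0.4813, -0.1271, 0.0846]
tcp_rot: [[0.429, 0.903, 0.0], [0.903, -0.429, -0.0], [0.0, 0.0, -1.0]]
ft_force: [-0.5, 0.1, 4.9]
gripper_width: -0.004
grip_force: 2.4
```

The force fell from 7.4 to 4.9 N, so it fired. I'll lift off and look.

apply_moves([
  [0, 0, -10, 0, 0, 0, -1],
  [0, 0, -60, 0, 0, 0, -1],
  [0, 0, -120, 0, 0, 0, -1],
  [-60, 0, -150, 0, 0, 0, -1],
  [-120, 0, -150, 0, 0, 0, -1],
  [-150, 0, -150, 0, 0, 0, -1],
  [-150, 0, -150, 0, 0, 0, -1],
  [-150, 0, -150, 0, 0, 0, -1],
])

```text
time: 14.38
ee_pos: [0.4174, -0.261, 0.234]
tcp_rot: [[0.427, 0.904, -0.0], [0.904, -0.427, 0.001], [0.001, -0.001, -1.0]]
ft_force: [-0.2, 1.1, -0.1]
gripper_width: 0.003
grip_force: 0.0
```

```bash
python3 cap.py
python3 - <<'E'
from h import *
ims=[]
for cam in('top','side'):
    im,dd=get_image(cam); P=cloud(cam,dd)
    Y=(P[...,:2]-[.5331,-.0182])@[.428,.904]; X=(P[...,:2]-[.5331,-.0182])@[.904,-.428]
    q=Y[(P[...,2]>.1)&(P[...,2]<.125)&(abs(X)<.03)&(Y>-.06)&(Y<.06)]; print(cam,'paddle y',q.min() if len(q) else 0,q.max() if len(q) else 0,len(q))
    ims.append(cv2.resize(im[140:260,150:310] if cam=='top' else im[130:250,180:340],(400,300)))
cv2.imwrite('pics/d.png',np.hstack(ims)[...,::-1])
E
```

```text
y -269.0000087043127 cap z [0.093  0.0921 0.093 ] grip 0.0 f 0.9503951869715405
top paddle y 0.01804021717068584 0.030384362741407968 79
side paddle y 0.014772577370343189 0.02880446369745023 124
```

View pics/d.png

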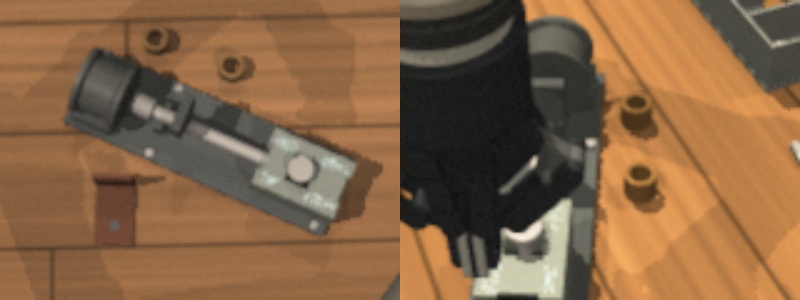

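Run:
```python
from h import *
print(np.round(get_calibration('wrist')['T_tool_cam'],3).tolist())
P=cloud('top',np.load('top.npy'));d=P[...,:2]-[.5331,-.0182];Y=d@[.428,.904];X=d@[.904,-.428]
q=Y[(P[...,2]>.1)&(P[...,2]<.125)&(abs(X)<.03)&(abs(Y)<.06)];print(q.min(),q.max())
```

```text
[[0.0, -0.948, -0.319, 0.082], [1.0, -0.0, 0.001, 0.0], [-0.001, -0.319, 0.948, -0.143], [0.0, 0.0, 0.0, 1.0]]
0.017205584557633102 0.02911986169768769
```

apply_moves([
  [60, 0, 0, 0, 0, 0, -1],
  [120, 0, 0, 0, 0, 0, -1],
  [180, 0, 0, 0, 0, 0, -1],
  [240, 0, 0, 0, 0, 0, -1],
  [278, 0, 40, 0, 0, 0, -1],
  [278, 0, 60, 0, 0, 0, -1],
  [278, 0, 60, 0, 0, 0, -1],
  [278, 0, 60, 0, 0, 0, -1],
])

```text
time: 15.58
ee_pos: [0.5366, -0.0117, 0.1753]
tcp_rot: [[0.429, 0.903, 0.002], [0.903, -0.429, -0.0], [0.0, 0.002, -1.0]]
ft_force: [-0.0, 0.0, 1.1]
gripper_width: 0.001
grip_force: 0.0
```

Run:
```python
from h import *
st=env.state(); im,d=get_image('wrist')
for r in nets.look_for('wrist','pin')[:2]:
    w=world('wrist',r['at'],st); print(r['score'],w,(w[:2]-[.5331,-.0182])@[.428,.904])
cv2.imwrite('pics/e.png',cv2.resize(im[0:200,120:390],(800,593),interpolation=cv2.INTER_CUBIC)[...,::-1])
P=cloud('wrist',d,st);D=P[...,:2]-[.5331,-.0182];Y=D@[.428,.904];X=D@[.904,-.428]
for y in np.arange(.07,.104,.002):
    m=(abs(X)<.003)&(abs(Y-y)<.001)&(d>0); print(round(y*1e3),m.sum(),np.round(np.median(P[m][:,2])*1e3,1) if m.any() else '')
```

```text
70 26 65.7
72 27 65.6
74 18 65.6
76 26 65.5
78 27 65.4
80 27 65.7
82 27 65.7
84 34 64.4
86 14 13.1
88 21 13.0
90 14 12.3
92 14 12.4
94 50 91.8
96 27 93.0
98 27 92.6
100 35 92.1
102 27 89.0
```

View pics/e.png

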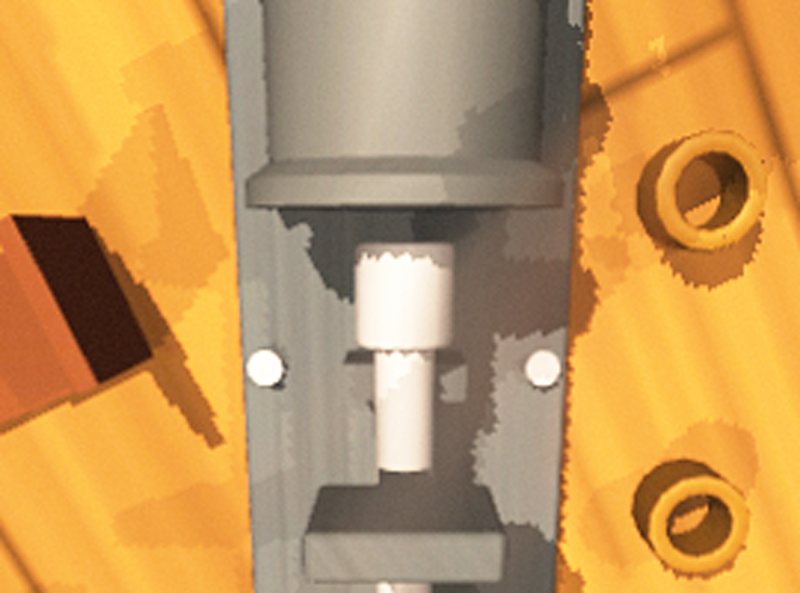

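The wrist view shows the slit between hammer (400,245) and drum face (400,205) empty down to the base plate, about 13 mm high from y = 86 to 92 mm. A proud pin would show there, so it is in. The striker is forward and the cap is up, so I'll hand in.

```bash
python3 -c "
from workcell import env
print(env.sign_off())"
```

```text
the job is handed in; nothing more can be done
None
```

The pin looks driven home: I cocked the striker on its sear, fired it by the trip cap with nothing on the handle, saw no pin standing proud afterwards, and handed the job in; no verdict came back.

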